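# Unlock an analyser's belt tensioner and hold it back

## Robot

A 7-joint arm with a two-finger parallel gripper is mounted at the origin on the work surface. World frame = base frame: x ahead of the robot, y to its left, z up, the work surface at z = 0. Lengths are in m, angles in rad, forces in N, time in s.
With the tool pointing down it reaches from about 0.4 to 0.875 m from the base axis. Payload 19.3 kg.
Tool frame: the origin (TCP) lies midway between the tips of the shut fingers; the grasp point (between the pads) lies 19 mm behind it; x points along the fingers, y is the direction in which the jaws open and shut, and the axes are right-handed (so a half turn about x gives the same grasp; the last joint's range is limited). The gripper opens to 85 mm and grips with 20 to 120 N. Pads are 22 mm wide; open, the fingers measure 114 mm over their backs; the gripper's body (76 mm by 85 mm) begins 54 mm behind the grasp point. The pads swing forward as they close: fully open they stand 13 mm farther back than shut.
Start: joints at [1.206, 0.521, -0.036, 1.599, 0.021, 1.021, -0.113], TCP at [0.182, -0.598, 0.231] pointing down, gripper open.
Joint ranges: [-2.91, 2.91], [-0.3, 2.13], [-1.5, 1.42], [0.17, 2.43], [-1.26, 4.41], [0.16, 1.93], [-2.52, 2.52]. Speed limits (rad/s): [1.89, 1.89, 2.39, 2.39, 3.01, 3.01, 3.01].

## Interface

Orientations are given as [roll, pitch, yaw] about the fixed x, y, z axes, in that order (R = Rz(yaw) Ry(pitch) Rx(roll)).
In Python, from workcell import telemetry, vision, workorder gives the robot as it stands. The module is installed in compiled form; this text tells all that it offers.
- The arm moves only by the tool play_rows, never from a script. Its argument "deltas" is a list of rows, each a list of 7 numbers: the shift along the world's x, y, z in mm, then the turn, a rotation vector about the world's x, y, z in degrees, then the finger opening in mm, from 0 to 85.4. In form: [[x, y, z, wx, wy, wz, jaw], ...]. A call has 1 to 8 rows; each row shifts and turns the commanded pose from where the row before left it; what a row does not reach is not made up. A row lasts 1/8 s, in which the tool goes at most 62.5 mm and 10.7 degrees, less where a joint would pass 70% of its speed; a pose out of reach is approached as far as the arm can. A call with a gripper value outside its range is refused whole. The fingers move at their own pace and stop on an object; "grip_force" is the grip in N (left out, the last holds). Time passes only in rows, so rows that do not move let the fingers close. It gives the time, the measured TCP pose, the force and the opening at its end, in the units of the state.
- telemetry.observe(): the state, without advancing time (a new reading comes with each control period).
- vision.grab_frame(name): name is "scene" or "top"; returns the picture (384x512x3 uint8, red, green, blue); there is no depth.
- vision.camera_info(name): a dict with "mtx" (3x3 intrinsics, pixels), "k1" (the pictures are not rectified: a ray, as slopes to the right and down, at radius r is drawn at 1 + k1 r^2 times it, then the intrinsics apply), "rvec" (rotation vector, rad) and "tvec" (3), from world to camera coordinates, as OpenCV has them. Camera axes: x right, y down, z forward; pixel columns grow to the right and rows downward; lengths in m; the calibration is good to about 2 mm. A picture is of the moment at which its call begins. camera_info takes no time and is no camera call.
- workorder.job_done(): hands the job in, once; it reports no verdict.
The state is a dict: "clock": time; "qpos": joint angles; "qd": joint speeds; "joint_efforts": joint torques, N m; "position": TCP position; "tool_rot": TCP orientation; "force": force on the tool from outside, world axes, zero at the start; "moment": the same for the moment, N m; "grip_width": finger opening in m.
Only numpy, scipy, OpenCV 4.12 (cv2) and the standard library are available. Lean on these libraries where they do the work, as an engineer would, in place of code of your own. Each camera call takes 0.05 s, during which the arm holds its last target. There are 200 camera calls.

## Task

The analyser's belt-drive unit is on the bench for a new belt: knock the sprung lock pin fully down with the mallet (only the mallet may touch the pin), then stand the mallet back on the bench as it stood before, on the face of its head, and let go of it. Then push the tensioner arm back by its upright tab, past the click of its pawl, all the way to its stop, and finish while still holding it there with the gripper against its spring, ready for the belt. Leave the bottle, the cup and the spare roller where they are.

Things in the scene. Friction and masses are not known exactly. Their poses are not given: they have to be found in the camera images.
- unit: belt-drive unit fixed to the bench: aluminium plate 260 x 200 x 12 mm (x, y, z), origin at the centre of its underside. In its frame (mm): tensioner pivot at x 20, y -25; lock pin at x 105, y -25; fixed pulleys (44 and 30 dia, tops below 38) at x -92, y 58 and x 70, y 70; pawl pivot at x -26, y 41. Only tab, pin cap and roller stand higher than 43 mm above the bench
- tensioner (a joint): arm's angle about its vertical pivot, rad: 0 sprung-out rest (every start), grows clockwise from above, stop at 0.55. At 0 the arm points along 205 degrees in the unit's frame (counter-clockwise from unit x); the tab moves about 62 mm, roughly to unit +y. With the lock pin up its flag blocks the arm, springily, below 0.2 rad for pushes under 25 N. The pawl clicks in at about 0.35; if let go then, it catches the arm at about 0.3, short of the stop
- tensioner_pivot (a point): point on the arm's pivot axis, top of its boss (26 mm dia), 42 mm above the bench. The spring needs about 4 N on the tab at 0 rad and 10 N at the stop, the pawl a little more at the click
- tab_mid (a point): centre, 50 mm above the bench, of the upright aluminium tab at the arm's end, 115 mm from the pivot axis: 30 mm along the arm x 8 mm thick (across the arm) x 46 mm high, from 24 to 70 mm above the bench; turns with the arm. Push its face on the unit's -y side. The arm's bar below it is 20 mm wide, top 34 mm up; a 34 mm roller (top 51 mm up) sits on the arm 66 mm from the pivot
- lockpin (a joint): how far the sprung lock pin has been driven down, m: 0 up (start), 0.012 fully down with its cap on the two guide cheeks. It needs 5 N at first, about 8 N at the bottom, and stays where it is driven
- pin_top (a point): centre of the top face of the lock pin's round steel cap (18 mm dia, 6 mm high), 50 mm above the bench when up and 38 mm when down
- mallet: soft-faced mallet, 0.24 to 0.39 kg, standing on its head's face: white head 36 mm dia, 66 mm high with a steel band; level wooden handle 16 mm wide, 18 mm high, centre line 33 mm above the face, along the mallet's -x to 140 mm from the head's axis. Origin at the centre of the lower face, z up the head. Centre of mass within 10 mm of the head's axis
- mallet_grip (a point): point on the handle's centre line 42 mm from the head's axis and 33 mm above the lower face, a good place to grip it from above
- reagent: bystander: closed white bottle 56 mm dia, 110 mm high, origin at the centre of its underside
- cup: bystander: open paper cup, 68 mm dia at the rim, 80 mm high, origin at the centre of its underside
- spare_roller: bystander: spare aluminium roller 34 mm dia, 18 mm high, origin at the centre of its underside
Things that resemble listed ones, but are neither listed nor needed, are in the scene too. What is shaped like the mallet but pink or yellow is not meant.

How it is judged:
By the outcome, as a careful person would: the job done as asked, in the order asked, and still so for the second after the job is handed in, while the arm keeps its last pose, push and grip.
It also fails if it takes over 58 s, if anything falls off the work surface, if the arm or the gripper's body presses on something with over 40 N, if the wrist force passes 120 N, or if a joint passes its speed limit or range.

## Working session

There is one attempt and no reset: what is moved stays moved. The work goes in short steps, Python scripts to look and compute and a tool call to move; the robot and the scene stay as the last step left them, time stands still between calls to the robot, and variables do not carry over. Pictures are saved under pics/ and viewed, about 8 in all and at most 12, crops included, and the job is handed in when it is done.

Besides the shell and the picture viewer there is one more tool, called after "Emit:" as a command line: name --pt "numbers of a row" for each row, then --argument value for the rest. play_rows: Moves the arm, as the interface text tells. Its arguments: {"type":"object","properties":{"deltas":{"type":"array","items":{"type":"array","items":{"type":"number"}}},"grip_force":{"type":"number"}},"required":["deltas"]}

```bash
mkdir -p pics; cat > h.py <<'E'
import numpy as np, cv2
from workcell import telemetry, vision, workorder
def cam(n):
    c=vision.camera_info(n); R=cv2.Rodrigues(np.array(c["rvec"],float))[0]
    return np.array(c["mtx"],float),float(c["k1"]),R,np.array(c["tvec"],float).ravel()
def ray(n,u,v):
    K,k,R,t=cam(n); d=np.array([(u-K[0,2])/K[0,0],(v-K[1,2])/K[1,1]]); s=d.copy()
    for _ in range(30): s=d/(1+k*(s@s))
    return -R.T@t, R.T@np.array([s[0],s[1],1.])
def onz(n,u,v,z):
    o,d=ray(n,u,v); return o+d*(z-o[2])/d[2]
def two(p,q):
    o1,d1=ray("top",*p);o2,d2=ray("scene",*q)
    A=np.stack([d1,-d2],1);s=np.linalg.lstsq(A,o2-o1,rcond=None)[0]
    a=o1+s[0]*d1;b=o2+s[1]*d2;return (a+b)/2,np.linalg.norm(a-b)
def proj(n,X):
    K,k,R,t=cam(n); c=R@np.array(X,float)+t; s=c[:2]/c[2]; s=s*(1+k*(s@s)); return K[0,0]*s[0]+K[0,2],K[1,1]*s[1]+K[1,2]
def save(n,f,s=1.5):
    im=vision.grab_frame(n); cv2.imwrite("pics/raw_"+f,im[:,:,::-1]); cv2.imwrite("pics/"+f,cv2.resize(im[:,:,::-1],None,fx=s,fy=s,interpolation=cv2.INTER_CUBIC)); return im
E
python3 - <<'E'
from h import *
save("top","t1.png");save("scene","s1.png")
for n in("top","scene"):
    K,k,R,t=cam(n);print(n,-R.T@t,K[0,0],k)
s=telemetry.observe();print(s)
E
```

```text
top [0.42496507 0.0030113  1.7107542 ] 484.860482770812 -0.1474628158524071
scene [1.2173047  0.23856959 1.09308665] 426.510144255753 -0.01910221943694282
{'clock': 0.1, 'qpos': array([ 1.20582421,  0.52192613, -0.03635376,  1.5999156 ,  0.02119187,
        1.02114581, -0.11280995]), 'qd': array([-0.00092532, -0.00272795,  0.000784  , -0.00208463,  0.0004399 ,
       -0.00176548, -0.00098119]), 'joint_efforts': array([ 6.45703709e-03, -9.28502154e+01,  1.98557720e+00, -3.70529938e+01,
        1.82060438e-02,  5.50986631e-03,  6.50683569e-05]), 'position': array([ 0.18147389, -0.59776209,  0.2308133 ]), 'tool_rot': array([-1.51966795,  1.56978594,  1.91669382]), 'force': array([-0.57582451, -0.35550846, -0.4410485 ]), 'moment': array([ 0.01307434,  0.03778753, -0.04406441]), 'grip_width': 0.08566691226966812}
```

View pics/t1.png

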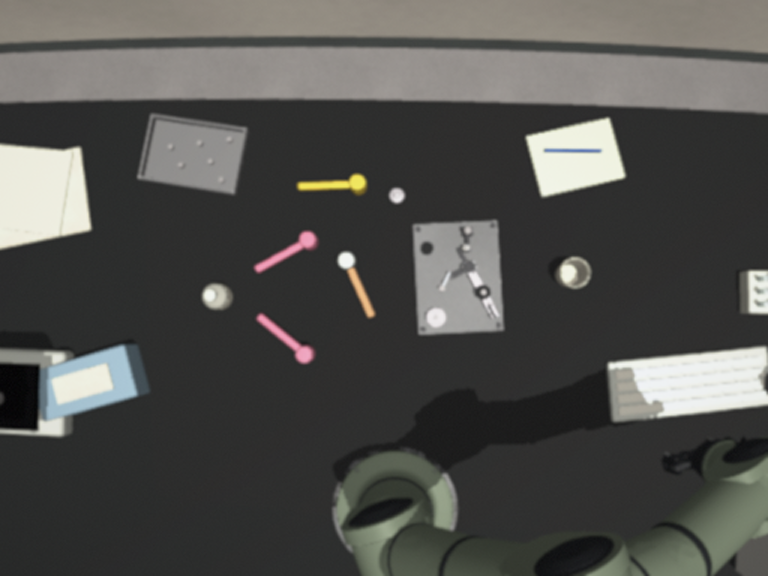

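View pics/s1.png

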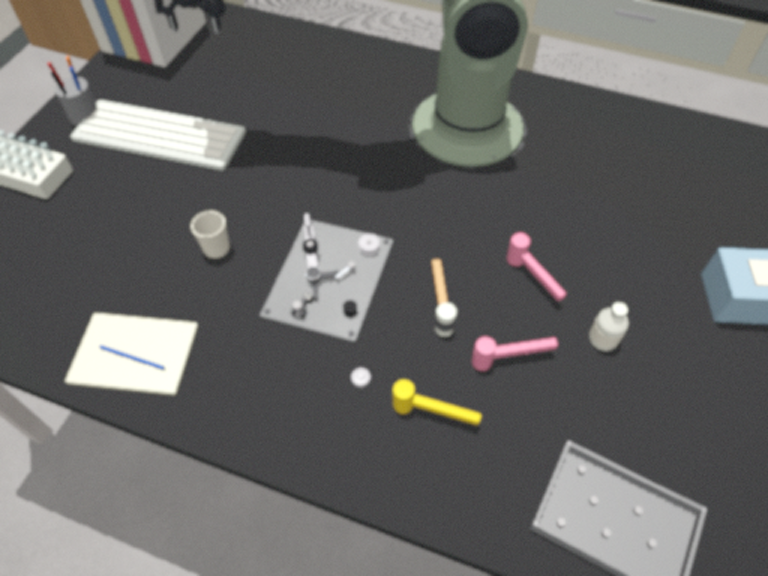

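The top view shows the unit with plate corners at (413,223), (498,220), (503,330) and (418,334). Unit +x points roughly along world +x. The white-headed mallet has its head at (346,260) and handle end at (372,315). The bottle is at (217,296), the cup at (573,272) and the spare roller at (397,195). I'll crop in to measure.

```bash
python3 - <<'E'
from h import *
T=cv2.imread("pics/raw_t1.png");S=cv2.imread("pics/raw_s1.png")
a=cv2.resize(T[140:230,215:345],None,fx=6,fy=6,interpolation=cv2.INTER_CUBIC)
b=cv2.resize(S[140:230,170:300],None,fx=6,fy=6,interpolation=cv2.INTER_CUBIC)
cv2.imwrite("pics/ct.png",a);cv2.imwrite("pics/cs.png",b)
for n,c in(("top",[(413,223),(498,220),(503,330),(418,334)]),("scene",[(313,220),(393,238),(355,337),(262,315)])):
    for p in c: print(n,onz(n,p[0]/1.5,p[1]/1.5,.012).round(3))
for n,im in(("top",T),("scene",S)):
    h=cv2.cvtColor(im,cv2.COLOR_BGR2HSV)
    m=cv2.inRange(h,(5,80,90),(19,255,255))
    k,l,st,ce=cv2.connectedComponentsWithStats(m)
    for i in range(1,k):
        if st[i,4]>60:
            ys,xs=np.where(l==i);print(n,"orange",st[i],ce[i].round(1),cv2.minAreaRect(np.stack([xs,ys],1).astype(np.float32)))
    m=cv2.inRange(h,(0,0,170),(180,60,255))
    k,l,st,ce=cv2.connectedComponentsWithStats(m)
    for i in range(1,k):
        if 15<st[i,4]<600: print(n,"white",st[i],ce[i].round(1))
E
```

```text
top [ 0.668 -0.034  0.012]
top [ 0.679 -0.235  0.012]
top [ 0.42  -0.248  0.012]
top [ 0.407 -0.05   0.012]
scene [ 0.423 -0.23   0.012]
scene [ 0.409 -0.048  0.012]
scene [ 0.664 -0.033  0.012]
scene [ 0.682 -0.224  0.012]
top orange [231 178  19  34 233] [240.4 194.7] ((240.47940063476562, 194.95364379882812), (35.43558120727539, 6.59975004196167), 66.03751373291016)
top white [260 126   9   9  65] [264.2 129.9]
top white [226 168  10  11  91] [230.4 173.2]
top white [374 174  11  16 119] [378.4 181.9]
top white [293 181   7  14  47] [296.2 188.3]
top white [312 181  11  10  71] [316.8 185.4]
top white [499 181  13  28 336] [505.  194.4]
top white [136 190  15  15 170] [142.9 197.2]
top white [322 198  12  14  79] [327.1 203.8]
top white [284 204  15  16 175] [290.8 211.4]
top white [414 271  17   4  44] [421.6 272.6]
top white [  0 287  21   2  29] [  9.9 287.5]
scene orange [   7    0   59   44 1565] [37.9 17.1] ((36.99114990234375, 17.867259979248047), (55.78524398803711, 41.98617935180664), 67.7509765625)
scene orange [287 172  12  30 220] [292.4 186.4] ((292.2838134765625, 186.20269775390625), (29.09861946105957, 7.726752281188965), 80.53767395019531)
scene white [  0   0  12  26 188] [ 3.8 12.3]
scene white [47 38 10  9 50] [51.  41.4]
scene white [276  65  14  24 203] [282.3  76.8]
scene white [338  70  10  28 168] [342.7  83.9]
scene white [127 141  23  19 268] [139.4 149.5]
scene white [291 201  14  14 148] [297.2 207.3]
scene white [397 201  22  31 449] [407.7 215.4]
scene white [234 245  13  12 120] [240.1 250.7]
scene white [  4 258  42  31 398] [ 28.2 272.7]
```

View pics/ct.png

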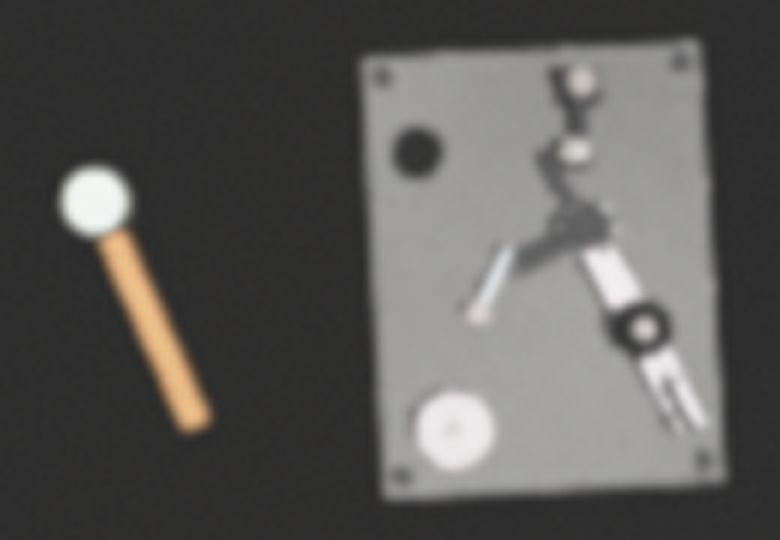

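View pics/cs.png

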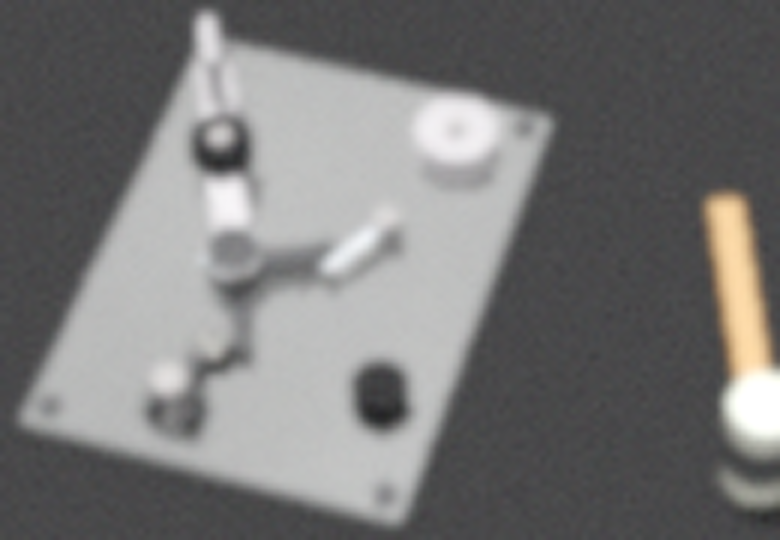

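The crops show the pin cap at top-crop (582,80) and scene-crop (170,378). The boss is at (580,225) and (235,250), the tab's top at roughly (690,405) and (207,30), and the mallet head at (95,202). Next I'll refine these numerically.

```bash
python3 - <<'E'
from h import *
ct=lambda x,y:(215+(x+.5)/6-.5,140+(y+.5)/6-.5)
cs=lambda x,y:(170+(x+.5)/6-.5,140+(y+.5)/6-.5)
for nm,a,b,z in(("pin",(582,80),(170,378),.05),("boss",(580,224),(235,250),.042),("roller",(643,328),(222,140),.051),("pul44",(455,430),(457,128),.036),("pul30",(417,152),(382,380),.036)):
    print(nm,two(ct(*a),cs(*b))[0].round(4),round(two(ct(*a),cs(*b))[1],4),onz("top",*ct(*a),z).round(4),onz("scene",*cs(*b),z).round(4))
print("head",two((230.4,173.2),(297.2,207.3)),onz("top",230.4,173.2,.066),onz("scene",297.2,207.3,.066))
# handle axis from orange mask PCA, both
for n,f,y0 in(("top","t1",150),("scene","s1",150)):
    im=cv2.imread(f"pics/raw_{f}.png");h=cv2.cvtColor(im,cv2.COLOR_BGR2HSV)
    m=cv2.inRange(h,(5,80,90),(19,255,255));m[:y0]=0
    ys,xs=np.where(m)
    P=np.array([onz(n,x,y,.042)[:2] for x,y in zip(xs,ys)])
    c=P.mean(0);w,V=np.linalg.eigh(np.cov((P-c).T));d=V[:,1]*np.sign(V[0,1]);s=(P-c)@d
    print(n,"handle c",c.round(4),"dir deg",np.degrees(np.arctan2(d[1],d[0])).round(1),s.min(),s.max(), "w",2*np.sqrt(3*w[0]))
    # plate
    m=cv2.inRange(h,(0,0,95),(180,70,255))
    box=(slice(140,230),slice(265,345)) if n=="top" else (slice(140,230),slice(165,270))
    M=np.zeros_like(m);M[box]=m[box];M=cv2.morphologyEx(M,cv2.MORPH_CLOSE,np.ones((9,9)))
    k,l,st,ce=cv2.connectedComponentsWithStats(M);i=1+st[1:,4].argmax();M=(l==i).astype(np.uint8)
    c=max(cv2.findContours(M,0,cv2.CHAIN_APPROX_NONE)[0],key=len)
    P=np.array([onz(n,*p[0],.012)[:2] for p in c]).astype(np.float32)*1000
    print(n,"plate",cv2.minAreaRect(P))
E
```

```text
pin [ 0.6508 -0.1591  0.0429] 0.0002 [ 0.6498 -0.1585  0.05  ] [ 0.6546 -0.1564  0.05  ]
boss [ 0.568  -0.1604  0.0405] 0.0028 [ 0.5673 -0.159   0.042 ] [ 0.5693 -0.1612  0.042 ]
roller [ 0.508  -0.196   0.0425] 0.0002 [ 0.5075 -0.1949  0.051 ] [ 0.5137 -0.1926  0.051 ]
pul44 [ 0.4477 -0.0892  0.0285] 0.0002 [ 0.4476 -0.0889  0.036 ] [ 0.4531 -0.0868  0.036 ]
pul30 [ 0.6086 -0.0652  0.0308] 0.0007 [ 0.6079 -0.0646  0.036 ] [ 0.6117 -0.064   0.036 ]
head (array([0.5738537 , 0.11934343, 0.05800338]), np.float64(0.0006579236920477523)) [0.57305193 0.11909801 0.066     ] [0.57891645 0.11995075 0.066     ]
top handle c [0.5015 0.0847] dir deg 25.4 -0.06204259182314229 0.0603109545677051 w 0.022669724457601036
top plate ((543.7423706054688, -140.76434326171875), (262.0792541503906, 202.17031860351562), 3.8213040828704834)
scene handle c [0.4984 0.0813] dir deg 24.8 -0.05394672551814676 0.05191186131416165 w 0.023163343065122775
scene plate ((540.2742919921875, -143.45225524902344), (284.151123046875, 214.58456420898438), 3.7767090797424316)
```

Emit:
play_rows --pt "25 15 0 0 0 1 85" --pt "36 33 0 0 0 1 85" --pt "36 33 0 0 0 1 85" --pt "36 33 0 0 0 1 85" --pt "36 36 0 0 0 1 85" --pt "32 40 0 0 0 1 85" --pt "20 42 0 0 0 1 85" --pt "14 44 0 0 0 1.5 85" --grip_force 90

```text
clock: 1.1
position: [0.4172, -0.3204, 0.231]
tool_rot: [-1.358, 1.57, 2.228]
force: [1.7, 0.8, -0.2]
grip_width: 0.085
```

Emit:
play_rows --pt "14 44 0 0 0 0 85" --pt "14 44 0 0 0 0 85" --pt "14 44 0 0 0 0 85" --pt "14 44 0 0 0 0 85" --pt "14 44 0 0 0 0 85" --pt "14 44 -10 0 0 0 85" --pt "14 44 -20 0 0 0 85" --pt "14 44 -20 0 0 0 85"

```text
clock: 2.1
position: [0.5288, 0.0313, 0.1807]
tool_rot: [2.318, 1.571, -0.381]
force: [1.5, 0.6, 0.2]
grip_width: 0.0851
```

Emit:
play_rows --pt "3 35 -20 0 0 0 85" --pt "3 35 -20 0 0 0 85" --pt "0 0 -30 0 0 0 85" --pt "0 0 -30 0 0 0 60" --pt "0 0 -30 0 0 0 50" --pt "0 0 0 0 0 0 50"

```text
clock: 2.85
position: [0.5332, 0.0997, 0.0496]
tool_rot: [-0.21, 1.567, -2.909]
force: [-0.8, 0.2, 0.5]
grip_width: 0.05
```

```bash
python3 - <<'E'
from h import *
T=vision.grab_frame("top")[:,:,::-1];S=vision.grab_frame("scene")[:,:,::-1]
s=telemetry.observe();print(s["position"],s["tool_rot"],s["clock"])
print(proj("top",s["position"]),proj("scene",s["position"]))
a=cv2.resize(T[140:220,200:280],None,fx=5,fy=5,interpolation=cv2.INTER_CUBIC)
b=cv2.resize(S[150:230,255:335],None,fx=5,fy=5,interpolation=cv2.INTER_CUBIC)
cv2.imwrite("pics/g1.png",np.hstack([a,b]))
E
```

```text
[0.53472567 0.10006284 0.05190393] [-2.21031307  1.57073502  1.37443209] 2.95
(np.float64(235.96363694492896), np.float64(184.79215426532522)) (np.float64(294.8922335178328), np.float64(195.80755377884202))
```

View pics/g1.png

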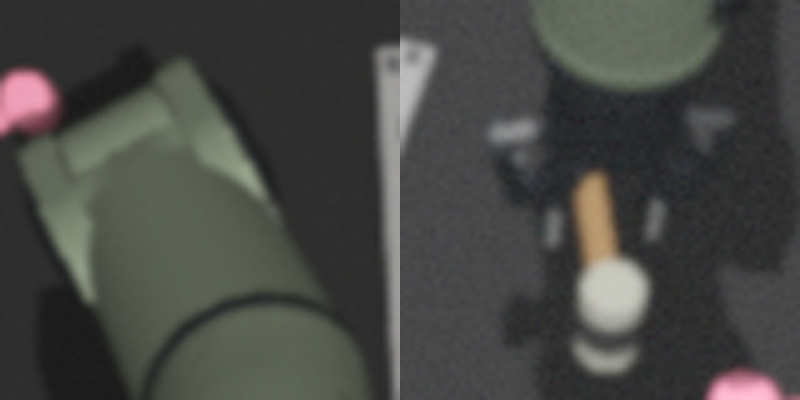

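The fingers straddle the handle, with tips at (552,230) and (655,220) and the handle at (597,220). I'll lower and grip.

Emit:
play_rows --pt "0 0 -20 0 0 0 50" --pt "0 0 -16 0 0 0 50" --pt "0 0 0 0 0 0 30" --pt "0 0 0 0 0 0 10" --pt "0 0 0 0 0 0 0" --pt "0 0 0 0 0 0 0" --pt "0 0 0 0 0 0 0" --grip_force 90

```text
clock: 3.82
position: [0.5349, 0.1, 0.0159]
tool_rot: [2.927, 1.57, 0.228]
force: [-1.6, -0.1, 7.9]
grip_width: 0.0145
```

Emit:
play_rows --pt "0 0 10 0 0 0 0" --pt "0 0 25 0 0 0 0" --pt "0 0 30 0 0 0 0" --pt "0 0 25 0 0 0 0" --pt "0 0 0 0 0 0 0" --pt "0 0 0 0 0 0 0"

```text
clock: 4.58
position: [0.5342, 0.0997, 0.1047]
tool_rot: [-0.123, 1.57, -2.822]
force: [0.3, 0.1, -4.7]
grip_width: 0.0139
```

Emit:
play_rows --pt "5 -18 0 0 0 0 0" --pt "12 -40 0 0 0 0 0" --pt "12 -44 0 0 0 0 0" --pt "12 -44 0 0 0 0 0" --pt "12 -44 0 0 0 0 0" --pt "12 -44 0 0 0 0 0" --pt "12 -44 0 0 0 0 0" --pt "0 0 0 0 0 0 0"

```text
clock: 5.58
position: [0.6106, -0.1836, 0.1038]
tool_rot: [0.312, 1.568, -2.393]
force: [-0.5, 0.1, -3.7]
grip_width: 0.0143
```

```bash
python3 - <<'E'
from h import *
T=vision.grab_frame("top")[:,:,::-1];S=vision.grab_frame("scene")[:,:,::-1]
s=telemetry.observe();print(s["position"],s["force"],s["moment"],s["clock"],s["grip_width"])
for z in(.09,.156,.05):
  print(z,proj("scene",[.6496,-.1587,z]))
for n,im in(("top",T),("scene",S)):
    m=cv2.inRange(cv2.cvtColor(im,cv2.COLOR_BGR2HSV),(0,0,170),(180,60,255))
    k,l,st,ce=cv2.connectedComponentsWithStats(m)
    for i in range(1,k):
        if 15<st[i,4]<300: print(n,st[i],ce[i].round(1))
a=cv2.resize(T[120:210,255:345],None,fx=4,fy=4,interpolation=cv2.INTER_CUBIC)
b=cv2.resize(S[140:230,165:255],None,fx=4,fy=4,interpolation=cv2.INTER_CUBIC)
cv2.imwrite("pics/g2.png",np.hstack([a,b]))
E
```

```text
[ 0.61068894 -0.17903823  0.10406953] [ 0.26146734  1.31805353 -4.16648696] [0.00749548 0.16361902 0.02468379] 5.675 0.014673222103677752
0.09 (np.float64(196.28551208819943), np.float64(193.3400518467313))
0.156 (np.float64(193.4019724335099), np.float64(179.75523726484911))
0.05 (np.float64(197.9110631568101), np.float64(200.99291715120572))
top [260 126   9   9  65] [264.2 129.9]
top [374 174  11  16 118] [378.4 181.9]
top [312 181   7  10  50] [315.6 185.1]
top [136 190  15  15 168] [142.9 197.1]
top [  1 287  20   2  28] [ 10.2 287.5]
scene [  0   0  12  26 195] [ 3.8 12.1]
scene [330   0   8   7  31] [333.1   2.5]
scene [47 38 10  9 53] [51.1 41.5]
scene [338  70  10  20 126] [342.2  80.1]
scene [127 140  23  20 276] [139.3 149.4]
scene [177 176  22  30 254] [188.1 189.2]
scene [230 194  18  32 157] [238.2 211.9]
scene [234 245  13  12 121] [240.  250.7]
```

View pics/g2.png

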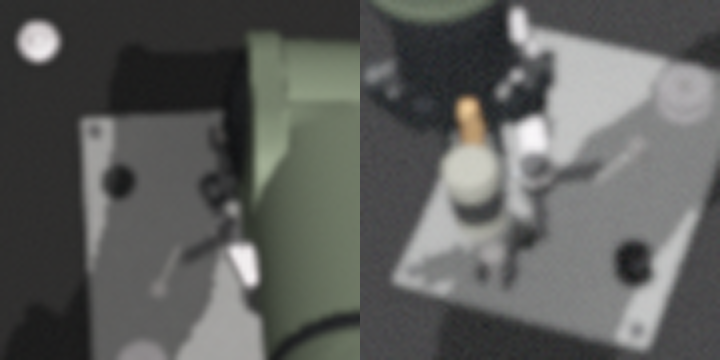

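Scene crop: the mallet hangs upright above the pin, with its top at (474,172). That is within about 4 mm of the predicted point, and the 36 mm face allows that. I'll press down.

Emit:
play_rows --pt "-1 0 -12 0 0 0 0" --pt "-1 0 -15 0 0 0 0" --pt "0 0 -5 0 0 0 0" --pt "0 0 0 0 0 0 0"

```text
clock: 6.18
position: [0.6093, -0.1777, 0.0727]
tool_rot: [-0.741, 1.57, 2.844]
force: [-0.4, 0.9, -2.5]
grip_width: 0.0146
```

Emit:
play_rows --pt "0 0 -3 0 0 0 0" --pt "0 0 -3 0 0 0 0" --pt "0 0 -2 0 0 0 0" --pt "0 0 0 0 0 0 0"

```text
clock: 6.68
position: [0.6096, -0.1781, 0.0654]
tool_rot: [2.49, 1.571, -0.209]
force: [0.1, -0.5, -2.5]
grip_width: 0.0141
```

Emit:
play_rows --pt "0 0 -2 0 0 0 0" --pt "0 0 -2 0 0 0 0" --pt "0 0 -2 0 0 0 0" --pt "0 0 0 0 0 0 0"

```text
clock: 7.18
position: [0.6096, -0.178, 0.0592]
tool_rot: [2.902, 1.571, 0.204]
force: [-0.8, -0.1, -0.8]
grip_width: 0.0146
```

Emit:
play_rows --pt "0 0 -2 0 0 0 0" --pt "0 0 -2 0 0 0 0" --pt "0 0 0 0 0 0 0"

```text
clock: 7.55
position: [0.6096, -0.178, 0.0551]
tool_rot: [-2.185, 1.571, 1.399]
force: [-2.2, -0.3, 0.2]
grip_width: 0.0146
```

```bash
python3 - <<'E'
from h import *
S=vision.grab_frame("scene")[:,:,::-1]
s=telemetry.observe();print(s["position"],s["force"],s["moment"],s["clock"],s["grip_width"])
b=cv2.resize(S[160:220,165:245],None,fx=8,fy=8,interpolation=cv2.INTER_CUBIC)
cv2.imwrite("pics/g3.png",b)
E
```

```text
[ 0.6095644  -0.17803937  0.05518377] [-0.8805702  -1.82174824 -0.09173448] [-0.2517801   0.11158327 -0.00552547] 7.6 0.014621100351201538
```

View pics/g3.png

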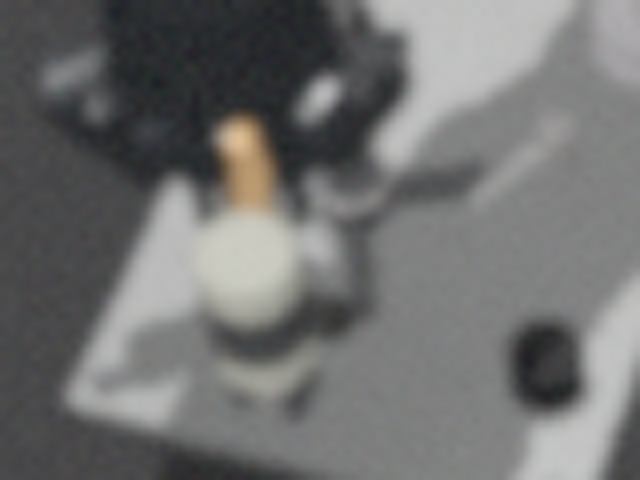

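Scene crop: the head is sitting on the pin. Its tilt matches perspective, with top at (248,255) and base at (265,365). The force has risen only about 4 N so far, so I'll press on gently.

Emit:
play_rows --pt "0 0 -1.5 0 0 0 0" --pt "0 0 -1.5 0 0 0 0" --pt "0 0 0 0 0 0 0"

```text
clock: 7.98
position: [0.6096, -0.1784, 0.0532]
tool_rot: [1.702, 1.57, -0.997]
force: [-8.7, -0.6, 18.1]
grip_width: 0.0144
```

Emit:
play_rows --pt "0 0 -1.5 0 0 0 0" --pt "0 0 -1.5 0 0 0 0" --pt "0 0 0 0 0 0 0"

```text
clock: 8.35
position: [0.6094, -0.1786, 0.0503]
tool_rot: [1.159, 1.57, -1.54]
force: [-9.2, -2.4, 20.0]
grip_width: 0.0146
```

The force jumped to about 22 N net at TCP z 0.053, which is the height expected with the cap on its cheeks. I'll lift and check.

Emit:
play_rows --pt "0 0 10 0 0 0 0" --pt "0 0 23 0 0 0 0" --pt "0 0 23 0 0 0 0" --pt "-2 20 0 0 0 0 0" --pt "-11 43 0 0 0 0 0" --pt "-12 43 0 0 0 0 0" --pt "-12 43 0 0 0 0 0" --pt "-12 43 0 0 0 0 0"

```text
clock: 9.35
position: [0.5595, 0.0163, 0.1048]
tool_rot: [-0.998, 1.57, 2.587]
force: [0.5, 1.5, -4.7]
grip_width: 0.0139
```

Emit:
play_rows --pt "-12 43 0 0 0 0 0" --pt "-14 43 0 0 0 0 0" --pt "0 0 -25 0 0 0 0" --pt "0 0 -25 0 0 0 0" --pt "0 0 0 0 0 0 0" --pt "0 0 0 0 0 0 0"

```text
clock: 10.1
position: [0.5346, 0.1004, 0.0558]
tool_rot: [-2.345, 1.57, 1.24]
force: [-0.2, -1.0, -4.3]
grip_width: 0.014
```

```bash
python3 - <<'E'
from h import *
S=vision.grab_frame("scene")[:,:,::-1]; T=vision.grab_frame("top")[:,:,::-1]
cv2.imwrite("pics/raw_t4.png",T);cv2.imwrite("pics/raw_s4.png",S)
s=telemetry.observe();print(s["position"],s["force"],s["moment"],s["clock"],s["grip_width"])
b=cv2.resize(S[150:240,160:330],None,fx=4.5,fy=4.5,interpolation=cv2.INTER_CUBIC)
cv2.imwrite("pics/g4.png",b)
print([proj("scene",[.6508,-.159,z]) for z in(.05,.038)])
E
```

```text
[0.53498144 0.10018949 0.05619011] [-0.15360132 -0.03682016 -3.87907648] [-0.07537573  0.05919017  0.0015398 ] 10.2 0.014567649531527255
[(np.float64(197.64188172040082), np.float64(201.2878799779347)), (np.float64(198.11531493639498), np.float64(203.5036011362843))]
```

View pics/g4.png

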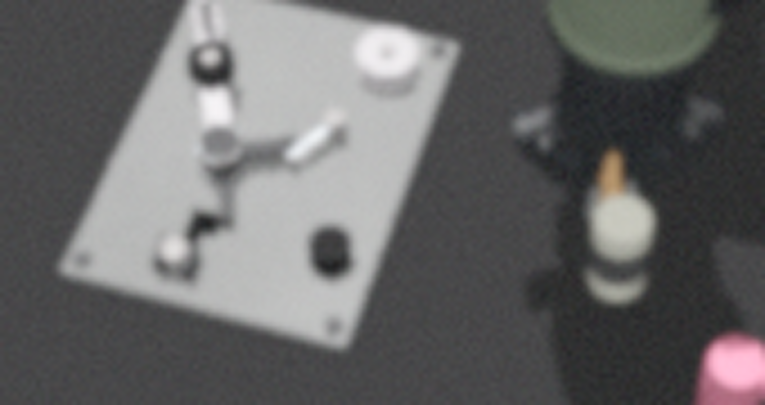

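The pin cap moved from (198.0,202.5) to (198.8,204.8). That is the shift expected for 12 mm down, and the flag has dropped too. Now I'll set the mallet back.

Emit:
play_rows --pt "0 0 -15 0 0 0 0" --pt "0 0 -15 0 0 0 0" --pt "0 0 -5 0 0 0 0" --pt "0 0 0 0 0 0 0"

```text
clock: 10.7
position: [0.5343, 0.1, 0.0197]
tool_rot: [-0.258, 1.57, -2.956]
force: [0.3, -0.2, -3.4]
grip_width: 0.0142
```

Emit:
play_rows --pt "0 0 -2 0 0 0 0" --pt "0 0 -1 0 0 0 0" --pt "0 0 0 0 0 0 0"

```text
clock: 11.08
position: [0.5346, 0.1, 0.0174]
tool_rot: [3.015, 1.571, 0.317]
force: [0.0, 0.4, -3.9]
grip_width: 0.0147
```

Emit:
play_rows --pt "0 0 -1.5 0 0 0 0" --pt "0 0 0 0 0 0 0"

```text
clock: 11.32
position: [0.5345, 0.1, 0.0157]
tool_rot: [-0.198, 1.571, -2.896]
force: [0.4, 0.7, -3.7]
grip_width: 0.0144
```

Emit:
play_rows --pt "0 0 -1 0 0 0 0" --pt "0 0 0 0 0 0 0"

```text
clock: 11.58
position: [0.5345, 0.1, 0.0147]
tool_rot: [-0.522, 1.571, 3.062]
force: [-0.3, -0.2, -3.7]
grip_width: 0.0145
```

Emit:
play_rows --pt "0 0 -1 0 0 0 0" --pt "0 0 0 0 0 0 0"

```text
clock: 11.82
position: [0.5345, 0.0999, 0.014]
tool_rot: [1.347, 1.571, -1.352]
force: [-2.5, -1.5, 3.8]
grip_width: 0.0145
```

Contact. Next I'll release and retreat straight up.

Emit:
play_rows --pt "0 0 0 0 0 0 20" --pt "0 0 0 0 0 0 24" --pt "0 0 0 0 0 0 32" --pt "0 0 0 0 0 0 42" --pt "0 0 0 0 0 0 50" --pt "0 0 10 0 0 0 50" --pt "0 0 30 0 0 0 50" --pt "0 0 40 0 0 0 50"

```text
clock: 12.82
position: [0.5341, 0.0999, 0.0948]
tool_rot: [-0.296, 1.57, -2.995]
force: [1.0, -0.3, 0.3]
grip_width: 0.05
```

Emit:
play_rows --pt "0 -10 30 0 0 0 30" --pt "0 -35 25 0 0 0 0" --pt "0 -45 0 0 0 0 0" --pt "-5 -45 0 0 0 0 0" --pt "-5 -45 0 0 0 0 0" --pt "-5 -45 0 0 0 0 0" --pt "-5 -45 0 0 0 0 0" --pt "-10 -40 0 0 0 0 0"

```text
clock: 13.82
position: [0.5043, -0.2117, 0.1495]
tool_rot: [2.38, 1.57, -0.319]
force: [0.4, 0.3, -0.9]
grip_width: -0.0002
```

```bash
python3 - <<'E'
from h import *
S=vision.grab_frame("scene")[:,:,::-1]; T=vision.grab_frame("top")[:,:,::-1]
cv2.imwrite("pics/raw_t5.png",T);cv2.imwrite("pics/raw_s5.png",S)
s=telemetry.observe();print(s["position"],s["force"],s["clock"],s["grip_width"])
a=cv2.resize(T[150:230,200:280],None,fx=5,fy=5,interpolation=cv2.INTER_CUBIC)
b=cv2.resize(S[150:230,255:335],None,fx=5,fy=5,interpolation=cv2.INTER_CUBIC)
cv2.imwrite("pics/g5.png",np.hstack([a,b]))
for n,im in(("top",T),("scene",S)):
    h=cv2.cvtColor(im,cv2.COLOR_BGR2HSV)
    m=cv2.inRange(h,(5,80,90),(19,255,255));m[:150]=0
    print(n,"orange",cv2.boundingRect(m),cv2.moments(m,True)["m10"]/max(1,m.sum()/255),cv2.moments(m,True)["m01"]/max(1,m.sum()/255))
    k,l,st,ce=cv2.connectedComponentsWithStats(cv2.inRange(h,(0,0,170),(180,60,255)))
    for i in range(1,k):
        if 15<st[i,4]<400: print(n,st[i],ce[i].round(1))
E
```

```text
[ 0.50295751 -0.21464334  0.14930087] [ 0.46542384  0.3913394  -0.38119934] 13.925 -1.031467987937984e-05
top orange (231, 178, 20, 34) 240.6936170212766 194.3872340425532
top [260 126   9   9  65] [264.2 129.9]
top [226 168  11  11  91] [230.7 172.8]
top [376 176   9  14  88] [379.5 181.9]
top [499 181  13  28 336] [505.  194.4]
top [136 191  15  14 167] [142.9 197.2]
top [  1 287  20   2  27] [ 10.4 287.5]
scene orange (287, 172, 11, 31) 291.99103139013454 186.86547085201795
scene [  0   1  11  25 148] [ 3.9 13.9]
scene [152   0  18  34 176] [159.4  14.6]
scene [225   0   5   9  24] [227.5   2.7]
scene [329   0   6   5  20] [330.8   1.5]
scene [167   8   6   6  24] [169.8  11. ]
scene [47 38  9  9 46] [51.  41.5]
scene [276  65  17  36 330] [283.4  83.2]
scene [338  71  10  20 133] [342.4  80.8]
scene [127 141  23  18 253] [139.5 149.4]
scene [205 171   5   5  21] [207.4 173. ]
scene [290 201  14  14 145] [296.7 207.5]
scene [234 245  13  12 118] [240.  250.8]
scene [  5 259  41  30 385] [ 28.4 272.8]
```

View pics/g5.png

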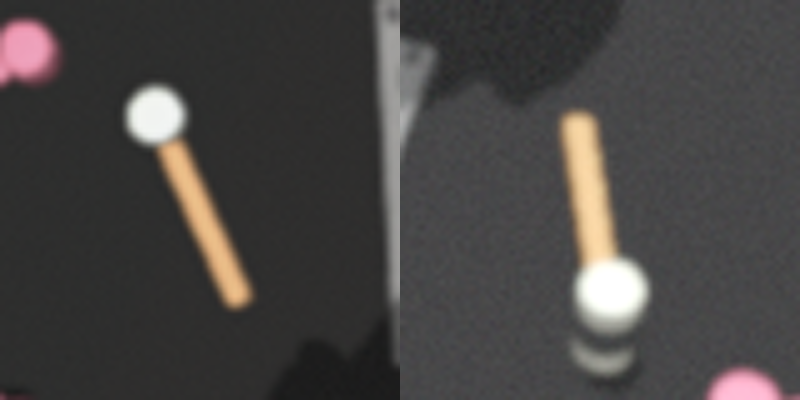

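The mallet stands as before: its head moved by no more than 0.5 px in either view, and it's upright. Next I'll take the shut fingers to the tab's −y side.

Emit:
play_rows --pt "-5 -14 0 0 0 1.5 0" --pt "-7 -20 0 0 0 2 0" --pt "-5 -10 0 0 0 0 0" --pt "0 0 -30 0 0 0 0" --pt "0 0 -40 0 0 0 0" --pt "0 0 -30 0 0 0 0" --pt "0 0 -7 0 0 0 0" --pt "0 0 0 0 0 0 0"

```text
clock: 14.92
position: [0.4879, -0.2538, 0.0423]
tool_rot: [3.089, 1.571, 0.452]
force: [0.4, -1.0, 0.5]
grip_width: -0.0001
```

```bash
python3 - <<'E'
from h import *
S=vision.grab_frame("scene")[:,:,::-1]; T=cv2.imread("pics/raw_t4.png")
s=telemetry.observe();print(s["position"],s["tool_rot"],s["force"],s["clock"])
b=cv2.resize(S[110:200,160:250],None,fx=5,fy=5,interpolation=cv2.INTER_CUBIC)
a=cv2.resize(T[170:220,290:340],None,fx=9,fy=9,interpolation=cv2.INTER_CUBIC)
for p in([.4645,-.2198,.07],[.5653,-.1644,.042]):
    u,v=proj("top",p);cv2.circle(a,(int((u-290+.5)*9),int((v-170+.5)*9)),4,(0,0,255),1)
cv2.imwrite("pics/g6.png",np.hstack([a,b]))
E
```

```text
[ 0.48814657 -0.2540273   0.04283147] [ 2.27585201  1.56969683 -0.36165114] [ 1.10937839 -0.53889571 -0.05723509] 14.975
```

View pics/g6.png

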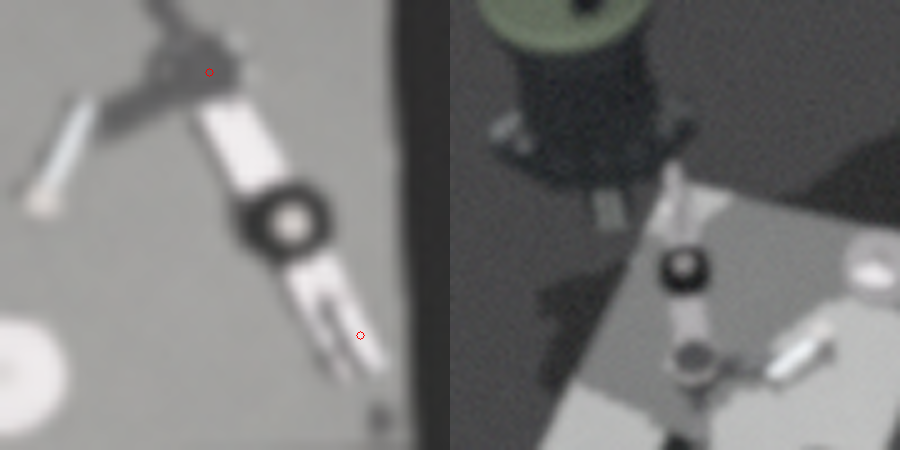

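The predicted tab and pivot markers land on the tab top and the boss. The shut finger stands beside the tab's −y face, at about (610,205) in the right crop. I'll compute the arc increments.

```bash
python3 - <<'E'
import numpy as np
pv=np.array([565.3,-164.4])
def P(a,d,r=114):
    f=np.radians(208.8-a);return pv+r*np.array([np.cos(f),np.sin(f)])-d*np.array([np.sin(f),-np.cos(f)])
print(P(0,41),P(0,18))
A=np.arange(0,36.1,3)
Q=np.array([P(a,18) for a in A]);print(np.c_[A[1:],Q[1:],np.diff(Q,axis=0)].round(1))
E
```

```text
[ 485.15293911 -255.24849273] [ 474.07260461 -235.09343909]
[[ 3.000e+00  4.705e+02 -2.302e+02 -3.600e+00  4.900e+00]
 [ 6.000e+00  4.672e+02 -2.252e+02 -3.300e+00  5.100e+00]
 [ 9.000e+00  4.641e+02 -2.200e+02 -3.000e+00  5.200e+00]
 [ 1.200e+01  4.614e+02 -2.146e+02 -2.800e+00  5.400e+00]
 [ 1.500e+01  4.589e+02 -2.091e+02 -2.500e+00  5.500e+00]
 [ 1.800e+01  4.567e+02 -2.034e+02 -2.200e+00  5.600e+00]
 [ 2.100e+01  4.548e+02 -1.977e+02 -1.900e+00  5.700e+00]
 [ 2.400e+01  4.532e+02 -1.919e+02 -1.600e+00  5.800e+00]
 [ 2.700e+01  4.519e+02 -1.860e+02 -1.300e+00  5.900e+00]
 [ 3.000e+01  4.509e+02 -1.800e+02 -1.000e+00  6.000e+00]
 [ 3.300e+01  4.503e+02 -1.740e+02 -7.000e-01  6.000e+00]
 [ 3.600e+01  4.499e+02 -1.680e+02 -3.000e-01  6.000e+00]]
```

Emit:
play_rows --pt "-4 6 0 0 0 0 0" --pt "-4 6 0 0 0 0 0" --pt "-2 4 0 0 0 0 0" --pt "0 0 0 0 0 0 0"

```text
clock: 15.48
position: [0.4775, -0.2377, 0.042]
tool_rot: [2.372, 1.571, -0.264]
force: [0.3, 0.1, 0.1]
grip_width: 0.0002
```

Emit:
play_rows --pt "-2 3 0 0 0 0 0" --pt "-2 3 0 0 0 0 0" --pt "0 0 0 0 0 0 0"

```text
clock: 15.85
position: [0.4738, -0.2322, 0.0419]
tool_rot: [2.065, 1.57, -0.573]
force: [2.5, -3.2, -2.8]
grip_width: 0.0003
```

Emit:
play_rows --pt "-3.5 4.5 0 0 0 -3 0" --pt "-3.5 5 0 0 0 -3 0" --pt "0 0 0 0 0 0 0"

```text
clock: 16.23
position: [0.4671, -0.2226, 0.0419]
tool_rot: [2.345, 1.57, -0.397]
force: [4.0, -3.7, -2.6]
grip_width: -0.0
```

Contact at about 5 N, as expected. Continuing along the arc.

Emit:
play_rows --pt "-3 5 0 0 0 -3 0" --pt "-3 5.5 0 0 0 -3 0" --pt "-2.5 5.5 0 0 0 -3 0" --pt "0 0 0 0 0 0 0"

```text
clock: 16.73
position: [0.4589, -0.2068, 0.042]
tool_rot: [2.469, 1.569, -0.43]
force: [4.2, -5.1, -3.1]
grip_width: 0.0004
```

Emit:
play_rows --pt "-2 5.5 0 0 0 -3 0" --pt "-2 5.5 0 0 0 -3 0" --pt "-1.5 6 0 0 0 -3 0" --pt "0 0 0 0 0 0 0"

```text
clock: 17.23
position: [0.4533, -0.1901, 0.042]
tool_rot: [2.459, 1.569, -0.597]
force: [4.2, -7.3, -2.0]
grip_width: 0.0001
```

Emit:
play_rows --pt "-1.5 6 0 0 0 -3 0" --pt "-1 3 0 0 0 -1.5 0" --pt "0 0 0 0 0 0 0"

```text
clock: 17.6
position: [0.4512, -0.1814, 0.0421]
tool_rot: [2.624, 1.568, -0.511]
force: [6.0, -9.1, -3.5]
grip_width: -0.0002
```

Emit:
play_rows --pt "-0.5 3 0 0 0 -1.5 0" --pt "-0.3 3 0 0 0 -1.5 0" --pt "0 0 0 0 0 0 0"

```text
clock: 17.98
position: [0.4503, -0.1756, 0.0421]
tool_rot: [2.64, 1.568, -0.548]
force: [5.3, -9.5, -1.8]
grip_width: 0.0001
```

Emit:
play_rows --pt "0 1.5 0 0 0 0 0" --pt "0 0 0 0 0 0 0"

```text
clock: 18.23
position: [0.4503, -0.1744, 0.0421]
tool_rot: [2.605, 1.568, -0.583]
force: [6.1, -10.8, -1.6]
grip_width: 0.0003
```

Emit:
play_rows --pt "0 1.5 0 0 0 0 0" --pt "0 0 0 0 0 0 0"

```text
clock: 18.48
position: [0.4503, -0.174, 0.0422]
tool_rot: [2.401, 1.567, -0.788]
force: [6.0, -17.9, -4.4]
grip_width: -0.0003
```

Emit:
play_rows --pt "0 1.5 0 0 0 0 0" --pt "0 0 0 0 0 0 0"

```text
clock: 18.73
position: [0.4503, -0.1736, 0.0422]
tool_rot: [2.294, 1.566, -0.896]
force: [5.9, -26.5, -6.7]
grip_width: 0.0
```

The force went 11 → 18 → 26 N while the tool moved only 0.8 mm, so the arm is at its stop. One last look.

```bash
python3 - <<'E'
from h import *
S=vision.grab_frame("scene")[:,:,::-1];T=vision.grab_frame("top")[:,:,::-1]
s=telemetry.observe();print(s["position"],s["force"],s["clock"])
cv2.imwrite("pics/g7.png",cv2.resize(S[100:270,120:340],None,fx=3.5,fy=3.5,interpolation=cv2.INTER_CUBIC))
for n,im,o in(("top",T,"t1"),("scene",S,"s1")):
  for tag,im2 in(("now",im),("start",cv2.imread(f"pics/raw_{o}.png"))):
    k,l,st,ce=cv2.connectedComponentsWithStats(cv2.inRange(cv2.cvtColor(im2,cv2.COLOR_BGR2HSV),(0,0,170),(180,60,255)))
    print(n,tag,[tuple(ce[i].round(1).tolist()) for i in range(1,k) if 60<st[i,4]<460])
f=np.radians(208.8-31.5)
print("tab top at stop, scene px",proj("scene",[.5653+.115*np.cos(f),-.1644+.115*np.sin(f),.07]))
E
```

```text
[ 0.45039234 -0.17357797  0.04222154] [  5.35242836 -25.61367536  -5.79404016] 18.825
top now [(264.2, 129.9), (230.7, 172.7), (378.4, 182.0), (505.0, 194.4), (142.9, 197.2), (317.0, 292.8)]
top start [(264.2, 129.9), (230.4, 173.2), (378.4, 181.9), (316.8, 185.4), (505.0, 194.4), (142.9, 197.2), (327.1, 203.8), (290.8, 211.4)]
scene now [(3.9, 13.3), (223.7, 45.3), (283.5, 83.4), (342.2, 79.6), (139.5, 149.3), (296.7, 207.6), (408.1, 214.6), (240.1, 250.8), (28.4, 272.8)]
scene start [(3.8, 12.3), (282.3, 76.8), (342.7, 83.9), (139.4, 149.5), (297.2, 207.3), (407.7, 215.4), (240.1, 250.7), (28.2, 272.7)]
tab top at stop, scene px (np.float64(224.2502442493446), np.float64(147.1221343079418))
```

View pics/g7.png

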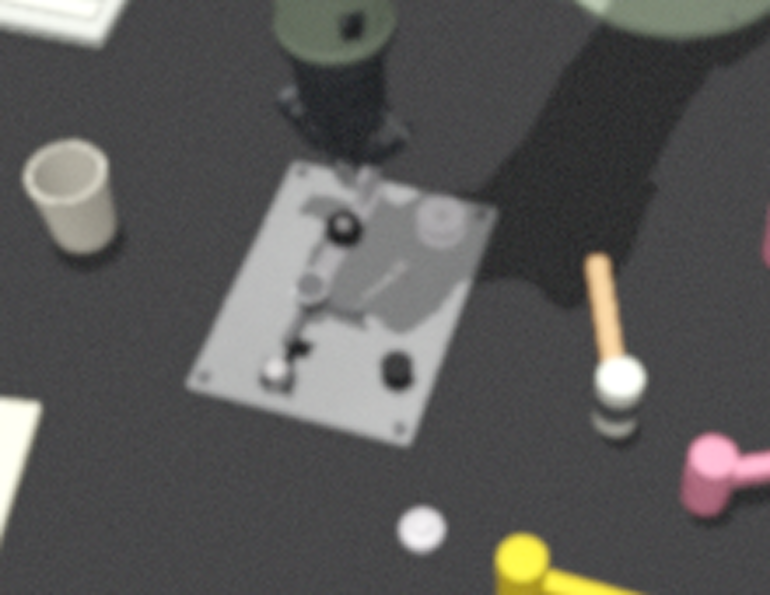

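The arm has swung round to its stop. The tab is at about (368,180) in the crop, or (225,151) in the image, against a prediction of (224,147). The pin is down, the mallet is standing, and the bystanders haven't moved. Handing in.

```bash
python3 -c "
from h import *
print(workorder.job_done())"
```

```text
the job is handed in; nothing more can be done
None
```

I did the whole job in the order asked and handed it in at 18.8 s. The gripper is still holding the tensioner arm against its stop.

- **Lock pin:** I pressed it down with the mallet only. The force jumped to about 22 N net at the height where the cap sits on its cheeks. The cap then appeared 2.3 px lower in the image, against 2.2 px expected for 12 mm.
- **Mallet:** it stands upright on its face and is released. Its head is within about 0.5 px (1–2 mm) of where it stood before.
- **Tensioner:** I pushed the tab with the shut fingers through the full arc. At the end the force rose from 11 to 26 N over less than 1 mm, and the tab is within about 4 px of its predicted place at the stop. I didn't see a separate force spike for the pawl's click, but the arm is well past that angle.
- **Bystanders:** the bottle, cup and spare roller are within 1 px of where they started in both views.

**Disagreements:**
- The scene camera's x positions came out about 5 mm larger than the top camera's, so I mainly used the top camera.
- After the pin bottomed out, the tool went down about 3 mm more, so the mallet probably tipped slightly in the grip. It still settled flat when released.

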